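# Lay out a stack of comb-jointed box sides for gluing

## Task

Take the crosswise stack of painted comb-jointed boards apart and lay each one on the gluing rest of its own colour: centred, flat across both bearers and in line with the rest, so that both combs hang free at the ends. Lay out the two upper boards first, leaving the two lower boards where they lie until both are in place, then lay out the lower two. Leave the hammer and the folding rule alone.

Things in the scene. Friction and masses are not known exactly. Their poses are not given: they have to be found in the camera images.
- red_board: Loose red painted wooden board with a bare pale 15 mm comb at each end: 150 mm long in all, 40 wide, 18 thick, 55 to 110 g. Origin: centre of its underside; x along its length, y across, z up. Starts in the stack's UPPER layer, across the two lower boards, underside 30 mm above the table, 95 mm (centres; 55 mm free gap) beside the other board of its layer, parallel to it; sides vary.
- yellow_board: Loose yellow painted wooden board with a bare pale 15 mm comb at each end: 150 mm long in all, 40 wide, 18 thick, 55 to 110 g. Origin: centre of its underside; x along its length, y across, z up. Starts in the stack's UPPER layer, across the two lower boards, underside 30 mm above the table, 95 mm (centres; 55 mm free gap) beside the other board of its layer, parallel to it; sides vary.
- blue_board: Loose blue painted wooden board with a bare pale 15 mm comb at each end: 150 mm long in all, 40 wide, 18 thick, 55 to 110 g. Origin: centre of its underside; x along its length, y across, z up. Starts in the stack's LOWER layer, on a fixed dark plate 165 x 165 x 12 mm, underside 12 mm above the table, 95 mm (centres; 55 mm free gap) beside the other board of its layer, parallel to it; sides vary.
- green_board: Loose green painted wooden board with a bare pale 15 mm comb at each end: 150 mm long in all, 40 wide, 18 thick, 55 to 110 g. Origin: centre of its underside; x along its length, y across, z up. Starts in the stack's LOWER layer, on a fixed dark plate 165 x 165 x 12 mm, underside 12 mm above the table, 95 mm (centres; 55 mm free gap) beside the other board of its layer, parallel to it; sides vary.
- red_rest: Fixed gluing rest for the red board: red base plate 100 x 76 x 8 mm with two brown bearers, 12 mm wide, 70 long (along y), tops 30 mm above the table, at x = -36 and +36 mm (60 mm free between). Origin: centre of its underside, on the table; x from bearer to bearer, z up. The board's length goes along x, either way round; its ends overhang.
- yellow_rest: Fixed gluing rest for the yellow board: yellow base plate 100 x 76 x 8 mm with two brown bearers, 12 mm wide, 70 long (along y), tops 30 mm above the table, at x = -36 and +36 mm (60 mm free between). Origin: centre of its underside, on the table; x from bearer to bearer, z up. The board's length goes along x, either way round; its ends overhang.
- blue_rest: Fixed gluing rest for the blue board: blue base plate 100 x 76 x 8 mm with two brown bearers, 12 mm wide, 70 long (along y), tops 30 mm above the table, at x = -36 and +36 mm (60 mm free between). Origin: centre of its underside, on the table; x from bearer to bearer, z up. The board's length goes along x, either way round; its ends overhang.
- green_rest: Fixed gluing rest for the green board: green base plate 100 x 76 x 8 mm with two brown bearers, 12 mm wide, 70 long (along y), tops 30 mm above the table, at x = -36 and +36 mm (60 mm free between). Origin: centre of its underside, on the table; x from bearer to bearer, z up. The board's length goes along x, either way round; its ends overhang.
- hammer: Bystander, to be left alone: hammer about 260 mm long with a wooden handle, lying near the far edge of the bench. Origin at its underside near the middle, x along the handle to the head.
- rule: Bystander, to be left alone: folded wooden folding rule 235 x 18 x 16 mm, lying near the far edge of the bench. Origin: centre of its underside, x along its length.
Things that resemble listed ones, but are neither listed nor needed, are in the scene too. Leave any purple look-alike of the green_board alone.

How it is judged:
By the outcome, as a careful person would: the job done as asked, in the order asked, and still so for the second after the job is handed in, with the robot touching nothing.
It also fails if it takes over 106 s, if anything falls off the work surface, if the arm or the gripper's body presses on something with over 40 N, if the wrist force passes 120 N, or if a joint passes its speed limit or range.

## Robot

A 7-joint arm with a two-finger parallel gripper is mounted at the origin on the work surface. World frame = base frame: x ahead of the robot, y to its left, z up, the work surface at z = 0. Lengths are in m, angles in degrees, forces in N, time in s.
With the tool pointing down it reaches from about 0.4 to 0.85 m from the base axis. Payload 4.4 kg.
Tool frame: the origin (TCP) lies on the centre line of the jaws, within the pads' length; the fingertips stand 17 mm ahead of it and the grasp point (between the pads) lies 2 mm behind it; z points along the fingers, y is the direction in which the jaws open and shut (so a half turn about z gives the same grasp; the last joint's range is limited). The gripper opens to 94 mm and grips with 3 to 60 N. Pads are 16 mm wide; open, the fingers measure 119 mm over their backs; the gripper's body (75 mm by 177 mm) begins 78 mm behind the grasp point.
Start: joints at [71.345, 36.005, 2.206, 86.941, -1.547, 57.084, -1.146], TCP at [0.167, -0.628, 0.186] pointing down, gripper open.
Joint ranges: [-175.42, 175.42], [-21.48, 121.26], [-71.46, 75.88], [10.55, 141.38], [-63.04, 243.04], [13.31, 113.54], [-168.57, 168.57]. Speed limits (degrees/s): [147.25, 147.25, 180, 180, 180, 180, 180].

## Interface

Orientations are given as a 3x3 rotation matrix whose columns are the frame's x, y, z axes.
In Python, from station import telemetry, cams, workorder gives the robot as it stands. The module is installed in compiled form; this text tells all that it offers.
- The arm moves only by the tool carry_out, never from a script. Its argument "increments" is a list of rows, each an object with "slide": the shift along the world's x, y, z in m, a list of three; "turn": the turn, a rotation vector about the world's x, y, z in degrees, a list of three. A call has 1 to 5 rows; each row is the pose to reach, as a shift and turn from the pose measured when the call began; what a row does not reach only later rows make up. A row lasts 1/10 s, in which the tool goes at most 50 mm and 8.59 degrees, less where a joint would pass 70% of its speed; a pose out of reach is approached as far as the arm can. A call with a gripper value outside its range is refused whole. "grip" is the opening in per cent of the stroke, from 0 (shut) to 100 (fully open), set as the call begins (left out, the last holds). The fingers move at their own pace and stop on an object; the grip force is fixed at half the most. Time passes only in rows, so rows that repeat a pose let the fingers close. It gives the time, the measured TCP pose, the force and the opening at its end, in the units of the state.
- telemetry.get_obs(): the state, without advancing time (a new reading comes with each control period).
- cams.snapshot(name): name is "scene" or "top" or "wrist"; returns the picture (384x512x3 uint8, red, green, blue); there is no depth.
- cams.camera_params(name): a dict with "camera_matrix" (3x3 intrinsics, pixels), "T" (4x4, takes a point from camera to world coordinates). Camera axes: x right, y up, looking along -z (the intrinsics and any distortion apply to the point x, -y, -z); pixel columns grow to the right and rows downward; lengths in m; the calibration is good to about 2 mm. A picture is of the moment at which its call begins: read the wrist's pose just before it. camera_params takes no time and is no camera call; for the wrist camera it gives the pose at the moment of the call.
- workorder.finish_job(): hands the job in, once; it reports no verdict.
Trained networks look in the newest picture that a camera, given by its name, has taken for a name from the list of things; names that differ only in an ending like _2 or _b are one class to them, and where a whole thing is asked for, a point or a joint stands for the part that bears it (a point fixed in the world has none). Each returns a list of dicts, best first, with "score" (0 to 1); they miss things now and then, are a little off and sometimes report something else, mostly with a low value. They report only what shows in the picture. A call takes as long as a camera call. They do not tell look-alikes from the thing itself.
- cams.cut_out(camera, target): "region" (384x512 bool, what is visible of it).
- cams.pinpoint(camera, target): "xyz" ([x, y, z] in m, in world coordinates, good to about 4 mm: a listed point, or the origin of a listed thing).
The state is a dict: "time_s": time; "joint_pos": joint angles; "qd": joint speeds; "effort": joint torques, N m; "tcp_pos": TCP position; "orientation": TCP orientation; "ft_force": force on the tool from outside, world axes, zero at the start; "ft_torque": the same for the moment, N m; "grip_width": finger opening in m.
Only numpy, scipy, OpenCV 4.12 (cv2) and the standard library are available. Lean on these libraries where they do the work, as an engineer would, in place of code of your own. Each camera call takes 0.05 s, during which the arm holds its last target. There are 200 camera calls.

## Working session

There is one attempt and no reset: what is moved stays moved. The work goes in short steps, Python scripts to look and compute and a tool call to move; the robot and the scene stay as the last step left them, time stands still between calls to the robot, and variables do not carry over. Pictures are saved under pics/ and viewed, about 12 in all and at most 16, crops included, and the job is handed in when it is done.

Besides the shell and the picture viewer there is one more tool, called after "Call:" by a JSON object that holds its "name" and its "arguments", one argument or row to a line. carry_out: Moves the arm, as the interface text tells. Its arguments: {"type":"object","properties":{"increments":{"type":"array","items":{"type":"object","properties":{"slide":{"type":"array","items":{"type":"number"}},"turn":{"type":"array","items":{"type":"number"}}}}},"grip":{"type":"number"}},"required":["increments"]}

```bash
mkdir -p pics; python3 - <<'E'
from station import telemetry, cams
import cv2, numpy as np
o=telemetry.get_obs(); print({k:np.round(v,3).tolist() for k,v in o.items()})
for c in ["top","scene"]:
    im=cams.snapshot(c); cv2.imwrite(f"pics/{c}0.png",im[...,::-1])
    p=cams.camera_params(c); print(c,np.round(p["camera_matrix"],1).tolist(),np.round(p["T"],3).tolist(),[k for k in p])
    if c=="top":
        for t in ["red_board","yellow_board","blue_board","green_board","red_rest","yellow_rest","blue_rest","green_rest"]:
            print(t,[(np.round(d["xyz"],3).tolist(),round(d["score"],2)) for d in cams.pinpoint(c,t)])
E
```

```text
{'time_s': 0.0, 'joint_pos': [71.347, 36.055, 2.202, 86.993, -1.547, 57.084, -1.148], 'qd': [-0.045, 0.02, -0.094, 0.009, -0.032, -0.054, 0.097], 'effort': [0.002, -54.971, 1.143, -18.662, -0.052, 0.024, 0.0], 'tcp_pos': [0.167, -0.628, 0.185], 'orientation': [[0.966, 0.257, -0.0], [0.257, -0.966, 0.002], [-0.0, -0.002, -1.0]], 'ft_force': [0.224, 0.227, -0.652], 'ft_torque': [0.049, -0.014, -0.01], 'grip_width': 0.094}
top [[418.9, 0.0, 248.5], [0.0, 418.9, 191.6], [0.0, 0.0, 1.0]] [[0.007, 0.986, -0.165, 0.269], [-1.0, 0.004, -0.017, -0.035], [-0.016, 0.165, 0.986, 1.299], [0.0, 0.0, 0.0, 1.0]] ['camera_matrix', 'T']
red_board [([0.544, 0.015, 0.028], 0.7)]
yellow_board [([0.442, 0.02, 0.035], 0.84)]
blue_board [([0.498, 0.063, 0.012], 0.7)]
green_board [([0.271, -0.263, 0.001], 0.95), ([0.243, -0.469, -0.001], 0.94), ([0.488, -0.028, 0.012], 0.72), ([0.232, 0.427, 0.002], 0.58)]
red_rest [([0.552, -0.352, -0.001], 0.76)]
yellow_rest [([0.477, 0.369, -0.001], 0.76)]
blue_rest [([0.498, -0.203, 0.004], 0.88)]
green_rest [([0.484, 0.218, -0.002], 0.95), ([0.496, 0.065, 0.012], 0.2)]
scene [[352.1, 0.0, 258.5], [0.0, 352.1, 193.9], [0.0, 0.0, 1.0]] [[0.028, -0.768, 0.64, 1.175], [1.0, 0.023, -0.016, -0.031], [-0.002, 0.64, 0.768, 0.869], [0.0, 0.0, 0.0, 1.0]] ['camera_matrix', 'T']
```

View pics/top0.png

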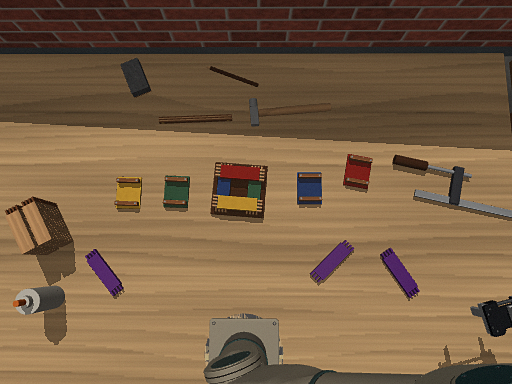

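View pics/scene0.png

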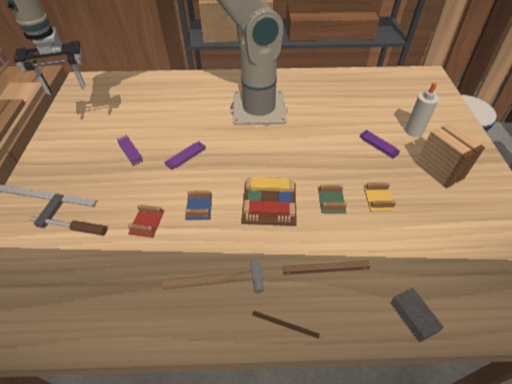

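The stack sits at about px (240,190): red far, yellow near, blue lower left, green lower right. The rests are at (128,192) yellow, (177,190) green, (309,188) blue and (358,170) red. The purple look-alikes are well clear. I'll go over the rests for close looks.

Call:
{"name": "carry_out", "arguments": {
  "increments": [
    {"slide": [0.035,0.025,0.02],"turn": [0,0,-3]},
    {"slide": [0.07,0.05,0.04],"turn": [0,0,-6]},
    {"slide": [0.105,0.075,0.06],"turn": [0,0,-9]},
    {"slide": [0.14,0.1,0.08],"turn": [0,0,-12]},
    {"slide": [0.175,0.13,0.1],"turn": [0,0,-15]}
  ]
}}

```text
time_s: 1.0
tcp_pos: [0.343, -0.4976, 0.2866]
orientation: [[1.0, -0.005, 0.0], [-0.005, -1.0, -0.001], [0.0, 0.001, -1.0]]
ft_force: [0.6, -0.4, -0.2]
grip_width: 0.0941
```

Call:
{"name": "carry_out", "arguments": {
  "increments": [
    {"slide": [0.03,0.035,0]},
    {"slide": [0.06,0.07,0]},
    {"slide": [0.09,0.1,0]},
    {"slide": [0.12,0.14,0]},
    {"slide": [0.13,0.17,0]}
  ]
}}

```text
schema error: expected keys slide, turn
```

```bash
cat > h.py <<'E'
from station import telemetry, cams
import cv2, numpy as np
def snap(tag, cam="wrist"):
    p=cams.camera_params(cam); im=cams.snapshot(cam)
    cv2.imwrite(f"pics/{tag}.png",im[...,::-1]); return im,p
def px2w(uv,p,z):
    uv=np.asarray(uv,float).reshape(-1,2); K=p["camera_matrix"]; T=p["T"]
    r=np.c_[(uv[:,0]-K[0,2])/K[0,0],-(uv[:,1]-K[1,2])/K[1,1],-np.ones(len(uv))]@T[:3,:3].T
    return (T[:3,3]+r*((z-T[2,3])/r[:,2])[:,None])[:,:2]
def rect(cam,p,t,z):
    "mask -> rectangle on plane z: centre, sides mm, long-axis angle"
    out=[]
    for d in cams.cut_out(cam,t):
        m=d["region"].astype(np.uint8)
        c=max(cv2.findContours(m,0,1)[0],key=cv2.contourArea)
        w=(px2w(c[:,0,:],p,z)*1000).astype(np.float32)
        (cx,cy),(a,b),th=cv2.minAreaRect(w)
        if a<b:a,b,th=b,a,th+90
        out.append((round(d["score"],2),round(cx,1),round(cy,1),round(a),round(b),round((th+90)%180-90,1),int(m.sum())))
    return out
def pose():
    o=telemetry.get_obs(); R=o["orientation"]
    print("t",round(o["time_s"],2),"tcp",np.round(o["tcp_pos"],4),"head",round(np.degrees(np.arctan2(R[1][0],R[0][0])),2),"z",np.round(np.array(R)[:,2],3),"grip",round(o["grip_width"],4),"F",np.round(o["ft_force"],1))
E
python3 - <<'E'
from h import *
pose(); im,p=snap("w1"); print(np.round(p["T"],3).tolist(),np.round(p["camera_matrix"],0).tolist())
for t in ["red_rest","blue_rest"]:
    print(t,[(np.round(d["xyz"],4).tolist(),round(d["score"],2)) for d in cams.pinpoint("wrist",t)],rect("wrist",p,t,0.03))
E
```

```text
t 1.0 tcp [ 0.343  -0.4976  0.2866] head -0.27 z [ 0.    -0.001 -1.   ] grip 0.0941 F [ 0.6 -0.4 -0.2]
[[-0.005, 0.963, 0.27, 0.421], [-1.0, -0.005, -0.0, -0.498], [0.001, -0.27, 0.963, 0.485], [0.0, 0.0, 0.0, 1.0]] [[283.0, 0.0, 255.0], [0.0, 283.0, 195.0], [0.0, 0.0, 1.0]]
red_rest [([0.5531, -0.3544, 0.0033], 0.74)] [(0.81, 540.8, -358.8, 87, 80, -10.9, 3297)]
blue_rest [([0.5002, -0.2009, -0.0002], 0.89)] [(0.86, 494.2, -212.3, 96, 90, -0.3, 3842)]
```

View pics/w1.png

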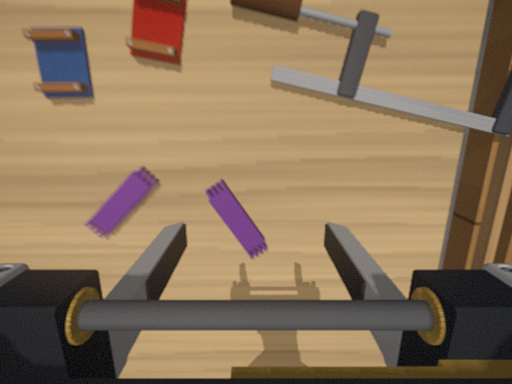

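The blue rest is at about px (63,62) and the red rest at (157,28), cut off at the top. I'll move so both are fully in view, and fit the box models to the masks.

Call:
{"name": "carry_out", "arguments": {
  "increments": [
    {"slide": [0.025,0.04,-0.015],"turn": [0,0,0]},
    {"slide": [0.05,0.08,-0.03],"turn": [0,0,0]},
    {"slide": [0.075,0.12,-0.045],"turn": [0,0,0]},
    {"slide": [0.1,0.16,-0.06],"turn": [0,0,0]},
    {"slide": [0.12,0.2,-0.07],"turn": [0,0,0]}
  ]
}}

```text
time_s: 1.75
tcp_pos: [0.4603, -0.2984, 0.2141]
orientation: [[1.0, -0.005, -0.003], [-0.005, -1.0, -0.0], [-0.003, 0.0, -1.0]]
ft_force: [0.3, 0.7, -0.5]
grip_width: 0.0942
```

```bash
cat >> h.py <<'E'
from scipy.optimize import minimize
def box(x0,x1,y0,y1,z0,z1): return np.array([[x,y,z] for x in(x0,x1) for y in(y0,y1) for z in(z0,z1)])/1000
REST=[box(-50,50,-38,38,0,8),box(-42,-30,-35,35,8,30),box(30,42,-35,35,8,30)]
def BOARD(z): return [box(-75,75,-20,20,z,z+18)]
def proj(P,p):
    T=p["T"];K=p["camera_matrix"]; q=(P-T[:3,3])@T[:3,:3]
    return np.c_[K[0,0]*q[:,0]/-q[:,2]+K[0,2],K[1,1]*-q[:,1]/-q[:,2]+K[1,2]]
def render(parts,s,p):
    a=np.radians(s[2]);R=np.array([[np.cos(a),-np.sin(a)],[np.sin(a),np.cos(a)]])
    m=np.zeros((768,1024),np.uint8)
    for b in parts:
        w=b.copy(); w[:,:2]=b[:,:2]@R.T+np.array(s[:2])/1000
        h=cv2.convexHull(proj(w,p).astype(np.float32))
        cv2.fillConvexPoly(m,np.round((h+.5)*2*16).astype(np.int32),1,shift=4)
    return m
def fit(cam,p,t,parts,s0,col=None):
    best=None
    for d in cams.cut_out(cam,t):
        m=cv2.resize(d["region"].astype(np.float32),(1024,768))>.5
        f=lambda s:-(m&(r:=render(parts,s,p)>0)).sum()/(m|r).sum()
        if f(s0)>-.2: continue
        for da in(-8,0,8):
            o=minimize(f,[s0[0],s0[1],s0[2]+da],method="Nelder-Mead",options=dict(initial_simplex=np.array([s0[0],s0[1],s0[2]+da])+np.array([[0,0,0],[8,0,0],[0,8,0],[0,0,6]]),xatol=.05,fatol=1e-5))
            if best is None or o.fun<best.fun:best=o
    print(t,None if best is None else (np.round(best.x,1),round(-best.fun,3))); return best
E
python3 - <<'E'
from h import *
pose(); im,p=snap("w2")
fit("wrist",p,"red_rest",REST,[553,-354,-8]); fit("wrist",p,"blue_rest",REST,[500,-201,0])
E
```

```text
t 1.75 tcp [ 0.4603 -0.2984  0.2141] head -0.27 z [-0.003 -0.    -1.   ] grip 0.0942 F [ 0.3  0.7 -0.5]
red_rest (array([ 551.6, -354. ,  -11.4]), np.float64(0.977))
blue_rest (array([ 498.3, -201.8,   -0. ]), np.float64(0.971))
```

View pics/w2.png

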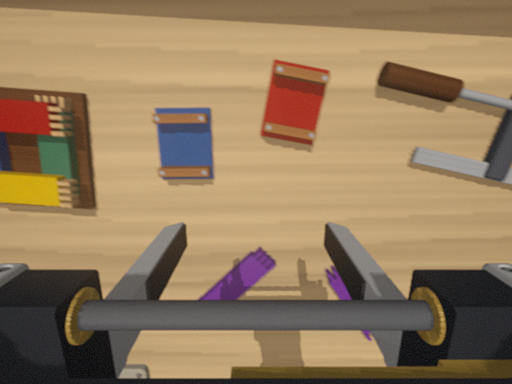

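Red and blue rests fit well (IoU 0.97), at px (296,102) and (185,143). Next I'll look at the stack with the green and yellow rests.

Call:
{"name": "carry_out", "arguments": {
  "increments": [
    {"slide": [0,0.048,0],"turn": [0,0,0]},
    {"slide": [0,0.096,0],"turn": [0,0,0]},
    {"slide": [0,0.144,0],"turn": [0,0,0]},
    {"slide": [0,0.192,0],"turn": [0,0,0]},
    {"slide": [0,0.24,0],"turn": [0,0,0]}
  ]
}}

```text
time_s: 2.4
tcp_pos: [0.4607, -0.0582, 0.2145]
orientation: [[1.0, -0.004, -0.003], [-0.004, -1.0, 0.0], [-0.003, -0.0, -1.0]]
ft_force: [1.7, -0.6, 1.0]
grip_width: 0.0938
```

Call:
{"name": "carry_out", "arguments": {
  "increments": [
    {"slide": [0,0.048,0],"turn": [0,0,0]},
    {"slide": [0,0.096,0],"turn": [0,0,0]},
    {"slide": [0,0.144,0],"turn": [0,0,0]},
    {"slide": [0,0.192,0],"turn": [0,0,0]},
    {"slide": [0,0.21,0],"turn": [0,0,0]}
  ]
}}

```text
time_s: 2.9
tcp_pos: [0.4615, 0.1541, 0.2146]
orientation: [[1.0, -0.002, -0.002], [-0.002, -1.0, 0.002], [-0.002, -0.002, -1.0]]
ft_force: [-0.3, -1.2, 0.6]
grip_width: 0.0939
```

```bash
python3 - <<'E'
from h import *
pose(); im,p=snap("w3")
fit("wrist",p,"green_rest",REST,[484,218,0]); fit("wrist",p,"yellow_rest",REST,[477,369,0])
fit("wrist",p,"red_board",BOARD(30),[544,15,90]); fit("wrist",p,"yellow_board",BOARD(30),[442,20,90])
E
```

```text
t 2.9 tcp [0.4615 0.1541 0.2146] head -0.13 z [-0.002  0.002 -1.   ] grip 0.0939 F [-0.3 -1.2  0.6]
green_rest (array([485.6, 215.3,  -1.6]), np.float64(0.976))
yellow_rest (array([481.5, 365.3,  -0.9]), np.float64(0.963))
red_board (array([538.8,  15.1,  85.7]), np.float64(0.837))
yellow_board (array([444.3,  23.3,  85.2]), np.float64(0.922))
```

View pics/w3.png

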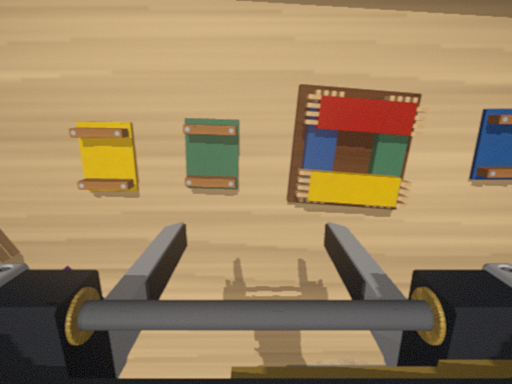

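Green rest at px (212,153), yellow rest at (105,157). In the stack, red is at (365,115) and yellow at (353,188), with the boards turned about 85°. I'll move above the yellow board, turned to line up with it.

Call:
{"name": "carry_out", "arguments": {
  "grip": 65,
  "increments": [
    {"slide": [-0.003,-0.025,-0.005],"turn": [0,0,8.5]},
    {"slide": [-0.006,-0.05,-0.01],"turn": [0,0,17]},
    {"slide": [-0.01,-0.075,-0.02],"turn": [0,0,25.5]},
    {"slide": [-0.014,-0.1,-0.03],"turn": [0,0,34]},
    {"slide": [-0.017,-0.131,-0.04],"turn": [0,0,42.5]}
  ]
}}

```text
time_s: 3.65
tcp_pos: [0.4439, 0.014, 0.1741]
orientation: [[0.741, 0.672, -0.001], [0.672, -0.741, -0.004], [-0.003, 0.002, -1.0]]
ft_force: [-0.3, 0.2, -0.6]
grip_width: 0.0613
```

Call:
{"name": "carry_out", "arguments": {
  "increments": [
    {"slide": [0,0,-0.005],"turn": [0,0,8.5]},
    {"slide": [0,0,-0.01],"turn": [0,0,17]},
    {"slide": [0,0,-0.015],"turn": [0,0,25.5]},
    {"slide": [0,0,-0.02],"turn": [0,0,34]},
    {"slide": [0,0,-0.02],"turn": [0,0,42.5]}
  ]
}}

```text
time_s: 4.15
tcp_pos: [0.4432, 0.0108, 0.1536]
orientation: [[0.092, 0.996, 0.001], [0.996, -0.092, -0.005], [-0.005, 0.001, -1.0]]
ft_force: [0.4, -1.0, 1.1]
grip_width: 0.0611
```

```bash
python3 - <<'E'
from h import *
pose(); im,p=snap("w4")
for t,s in [("red_board",[539,15,85.5]),("yellow_board",[444,23,85.5])]:
    o=fit("wrist",p,t,BOARD(30),s); r=render(BOARD(30),o.x,p)
    c=cv2.findContours(r,0,1)[0]; im=im.copy(); cv2.polylines(im,[(x/2).astype(np.int32) for x in c],True,(255,0,255),1)
cv2.imwrite("pics/w4o.png",im[...,::-1])
E
```

```text
t 4.15 tcp [0.4432 0.0108 0.1536] head 84.75 z [ 0.001 -0.005 -1.   ] grip 0.0611 F [ 0.4 -1.   1.1]
red_board (array([538.3,  15.2,  86.3]), np.float64(0.917))
yellow_board (array([443.5,  20.8,  85.7]), np.float64(0.844))
```

View pics/w4o.png

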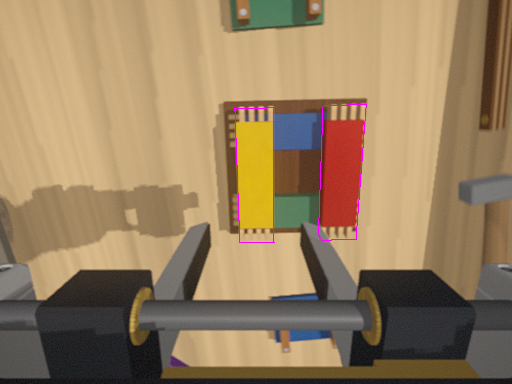

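The outlines sit well on both boards and their combs (yellow px 236–274 × 107–242). I'll grasp yellow.

Call:
{"name": "carry_out", "arguments": {
  "increments": [
    {"slide": [0.001,0.0105,-0.03],"turn": [0,0.3,0.8]},
    {"slide": [0.001,0.0105,-0.06],"turn": [0,0.3,0.8]},
    {"slide": [0.001,0.0105,-0.09],"turn": [0,0.3,0.8]},
    {"slide": [0.001,0.0105,-0.113],"turn": [0,0.3,0.8]},
    {"slide": [0.001,0.0105,-0.113],"turn": [0,0.3,0.8]}
  ]
}}

```text
time_s: 4.8
tcp_pos: [0.4427, 0.0206, 0.0391]
orientation: [[0.09, 0.996, -0.008], [0.996, -0.09, -0.006], [-0.007, -0.008, -1.0]]
ft_force: [0.5, 0.3, 0.3]
grip_width: 0.061
```

Call:
{"name": "carry_out", "arguments": {
  "grip": 0,
  "increments": [
    {"slide": [0,0,0],"turn": [0,0,0]},
    {"slide": [0,0,0],"turn": [0,0,0]},
    {"slide": [0,0,0],"turn": [0,0,0]},
    {"slide": [0,0,0],"turn": [0,0,0]}
  ]
}}

```text
time_s: 5.2
tcp_pos: [0.4435, 0.0204, 0.04]
orientation: [[0.091, 0.996, -0.006], [0.996, -0.091, -0.006], [-0.007, -0.006, -1.0]]
ft_force: [0.1, 0.1, -0.7]
grip_width: 0.0328
```

Call:
{"name": "carry_out", "arguments": {
  "increments": [
    {"slide": [0,0,0],"turn": [0,0,0]},
    {"slide": [0,0,0],"turn": [0,0,0]}
  ]
}}

```text
time_s: 5.4
tcp_pos: [0.4439, 0.0204, 0.0405]
orientation: [[0.091, 0.996, -0.005], [0.996, -0.091, -0.006], [-0.006, -0.005, -1.0]]
ft_force: [-0.2, 0.7, -0.1]
grip_width: 0.0164
```

```bash
python3 - <<'E'
from h import *
pose(); im,p=snap("w5")
E
```

```text
t 5.4 tcp [0.4439 0.0204 0.0405] head 84.77 z [-0.005 -0.006 -1.   ] grip 0.0164 F [-0.2  0.7 -0.1]
```

View pics/w5.png

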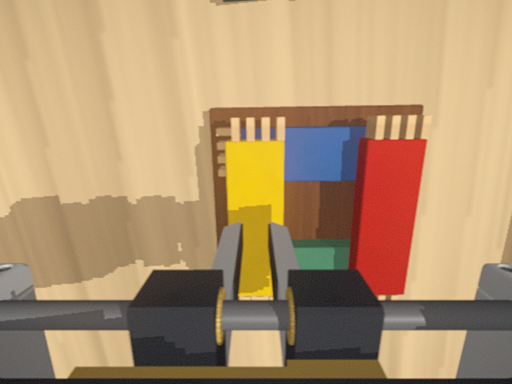

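The jaws are closing past 40 mm without stopping, and in the picture the fingertips (px ~(228,225) and (287,225)) overlap the yellow board, so they seem to be above it. I'll check the height from the scene camera before going on.

```bash
python3 - <<'E'
from h import *
pose(); im,p=snap("s5","scene")
T=np.array(telemetry.get_obs()["tcp_pos"])
for dz in (0.017,0,-0.017): print(dz, proj((T+[0,0,dz])[None],p).round(1))
print("board corners top z48", proj(np.array([[.444-.02,.021-.075,.048],[.444+.02,.021+.075,.048]]),p).round(1))
c=im[150:230,215:325]; cv2.imwrite("pics/s5c.png",cv2.resize(c,None,fx=7,fy=7,interpolation=cv2.INTER_CUBIC)[...,::-1])
E
```

```text
t 5.45 tcp [0.4437 0.0204 0.0403] head 84.78 z [-0.006 -0.006 -1.   ] grip 0.0124 F [-0.1  0.5  0.8]
0.017 [[269.2 180.1]]
0 [[269.1 183.7]]
-0.017 [[269.  187.3]]
board corners top z48 [[245.2 178. ]
 [293.9 186.4]]
```

View pics/s5c.png

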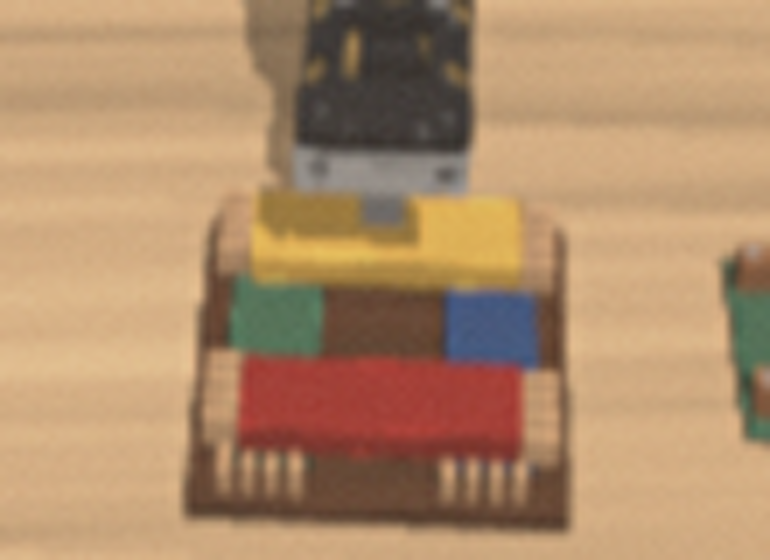

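The visible finger ends at scene px ≈(269.6,182), higher than the 187 expected for tips 17 mm ahead of the TCP. I'll raise the closed gripper and measure the tips in free air from both cameras.

Call:
{"name": "carry_out", "arguments": {
  "increments": [
    {"slide": [0,0,0.03],"turn": [0,0,0]},
    {"slide": [0,0,0.06],"turn": [0,0,0]},
    {"slide": [0,0,0.08],"turn": [0,0,0]},
    {"slide": [0,0,0.08],"turn": [0,0,0]}
  ]
}}

```text
time_s: 5.9
tcp_pos: [0.4455, 0.0206, 0.1223]
orientation: [[0.091, 0.996, -0.001], [0.996, -0.091, -0.006], [-0.006, -0.0, -1.0]]
ft_force: [-0.6, 0.5, -0.2]
grip_width: 0.0006
```

```bash
python3 - <<'E'
from h import *
pose(); im,p=snap("s6","scene")
T=np.array(telemetry.get_obs()["tcp_pos"])
w,pw=snap("w6")
for dz in (0.04,0.02,0,-0.017): print(dz, proj((T+[0,0,dz])[None],p).round(1), proj((T+[0,0,dz])[None],pw).round(1))
fit("wrist",pw,"yellow_board",BOARD(30),[444,21,85.5])
a=cv2.resize(im[120:200,219:319],None,fx=4,fy=4,interpolation=2); b=cv2.resize(w[150:310,176:336],(400,400))
cv2.imwrite("pics/c6.png",np.hstack([cv2.copyMakeBorder(a,0,80,0,0,0),b])[...,::-1])
E
```

```text
t 5.9 tcp [0.4455 0.0206 0.1223] head 84.76 z [-0.001 -0.006 -1.   ] grip 0.0006 F [-0.6  0.5 -0.2]
0.04 [[269.9 156.1]] [[255.7 247.7]]
0.02 [[269.8 161.1]] [[255.7 234.3]]
0 [[269.6 165.9]] [[255.8 223.3]]
-0.017 [[269.5 169.8]] [[255.8 215.5]]
yellow_board (array([444. ,  22.4,  85.5]), np.float64(0.69))
```

View pics/c6.png

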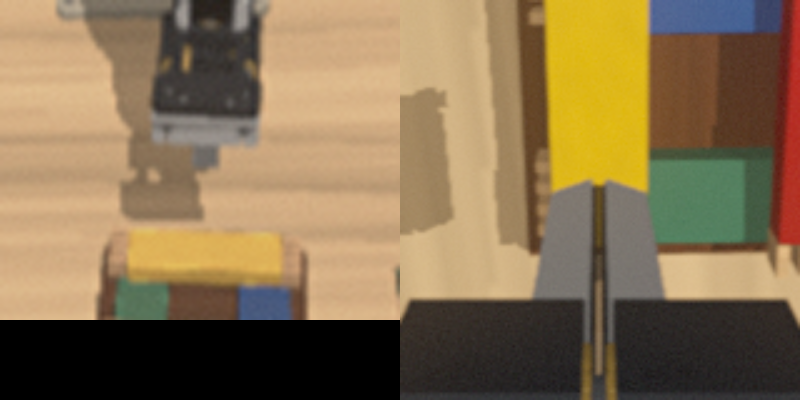

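In free air the tips appear at scene row 162 and wrist row 222. That puts them about 18 mm above the reported TCP, not 17 mm beyond it as the text says. The board hasn't moved. I'll reopen and go about 30 mm lower, in small steps, watching the force.

Call:
{"name": "carry_out", "arguments": {
  "grip": 65,
  "increments": [
    {"slide": [-0.0015,0.001,0],"turn": [0,0.2,0.8]},
    {"slide": [-0.0015,0.001,0],"turn": [0,0.2,0.8]},
    {"slide": [-0.0015,0.001,0],"turn": [0,0.2,0.8]},
    {"slide": [-0.0015,0.001,-0.02],"turn": [0,0.2,0.8]},
    {"slide": [-0.0015,0.001,-0.04],"turn": [0,0.2,0.8]}
  ]
}}

```text
time_s: 6.55
tcp_pos: [0.4421, 0.0212, 0.0792]
orientation: [[0.077, 0.997, -0.009], [0.997, -0.077, -0.006], [-0.007, -0.009, -1.0]]
ft_force: [-0.5, 0.3, -0.7]
grip_width: 0.0369
```

Call:
{"name": "carry_out", "arguments": {
  "increments": [
    {"slide": [-0.0005,0,-0.02],"turn": [0,0,0]},
    {"slide": [-0.0005,0,-0.03],"turn": [0,0,0]},
    {"slide": [-0.0005,0,-0.04],"turn": [0,0,0]},
    {"slide": [-0.0005,0,-0.047],"turn": [0,0,0]}
  ]
}}

```text
time_s: 6.95
tcp_pos: [0.4417, 0.0213, 0.0317]
orientation: [[0.077, 0.997, -0.009], [0.997, -0.077, -0.006], [-0.007, -0.009, -1.0]]
ft_force: [-0.1, -0.5, 0.3]
grip_width: 0.0611
```

Call:
{"name": "carry_out", "arguments": {
  "increments": [
    {"slide": [0,0,-0.005],"turn": [0,0,0]},
    {"slide": [0,0,-0.01],"turn": [0,0,0]},
    {"slide": [0,0,-0.015],"turn": [0,0,0]}
  ]
}}

```text
time_s: 7.25
tcp_pos: [0.4421, 0.0213, 0.0166]
orientation: [[0.077, 0.997, -0.008], [0.997, -0.077, -0.006], [-0.007, -0.008, -1.0]]
ft_force: [-0.1, 0.3, -0.3]
grip_width: 0.0613
```

Call:
{"name": "carry_out", "arguments": {
  "increments": [
    {"slide": [0.001,0,-0.004],"turn": [0,-0.4,0]},
    {"slide": [0.001,0,-0.007],"turn": [0,-0.4,0]}
  ]
}}

```text
time_s: 7.45
tcp_pos: [0.443, 0.0213, 0.0093]
orientation: [[0.077, 0.997, -0.001], [0.997, -0.077, -0.006], [-0.006, -0.001, -1.0]]
ft_force: [0.5, -0.5, 0.9]
grip_width: 0.0612
```

Call:
{"name": "carry_out", "arguments": {
  "grip": 0,
  "increments": [
    {"slide": [0,0,0],"turn": [0,0,0]},
    {"slide": [0,0,0],"turn": [0,0,0]},
    {"slide": [0,0,0],"turn": [0,0,0]},
    {"slide": [0,0,0],"turn": [0,0,0]},
    {"slide": [0,0,0],"turn": [0,0,0]}
  ]
}}

```text
time_s: 7.95
tcp_pos: [0.4432, 0.0213, 0.0095]
orientation: [[0.077, 0.997, -0.001], [0.997, -0.077, -0.006], [-0.006, -0.0, -1.0]]
ft_force: [-0.0, 0.2, 0.1]
grip_width: 0.0397
```

It closed at 39.7 mm, so the yellow board is held. Now I'll lift it and carry it to the yellow rest.

Call:
{"name": "carry_out", "arguments": {
  "increments": [
    {"slide": [0,0,0.03],"turn": [0,0,0]},
    {"slide": [0,0,0.07],"turn": [0,0,0]},
    {"slide": [0.005,0.03,0.08],"turn": [0,0,8]},
    {"slide": [0.01,0.065,0.08],"turn": [0,0,16]},
    {"slide": [0.015,0.1,0.08],"turn": [0,0,24]}
  ]
}}

```text
time_s: 8.45
tcp_pos: [0.4588, 0.1219, 0.0903]
orientation: [[-0.338, 0.941, 0.004], [0.941, 0.338, -0.006], [-0.007, 0.001, -1.0]]
ft_force: [1.0, -0.5, -0.5]
grip_width: 0.0399
```

Call:
{"name": "carry_out", "arguments": {
  "increments": [
    {"slide": [0.004,0.035,0],"turn": [0,0,8]},
    {"slide": [0.008,0.07,0],"turn": [0,0,16]},
    {"slide": [0.012,0.105,0],"turn": [0,0,24]},
    {"slide": [0.016,0.14,0],"turn": [0,0,32]},
    {"slide": [0.02,0.175,0],"turn": [0,0,40]}
  ]
}}

```text
time_s: 8.95
tcp_pos: [0.4787, 0.2979, 0.0903]
orientation: [[-0.867, 0.498, 0.006], [0.498, 0.867, -0.003], [-0.007, 0.001, -1.0]]
ft_force: [0.7, -0.6, -1.9]
grip_width: 0.0398
```

Call:
{"name": "carry_out", "arguments": {
  "increments": [
    {"slide": [0.001,0.02,0],"turn": [0,0,8]},
    {"slide": [0.002,0.04,0],"turn": [0,0,16]},
    {"slide": [0.003,0.06,0],"turn": [0,0,24]},
    {"slide": [0.003,0.07,0],"turn": [0,0,29.5]},
    {"slide": [0.003,0.07,0],"turn": [0,0,29.5]}
  ]
}}

```text
time_s: 9.45
tcp_pos: [0.481, 0.3694, 0.0899]
orientation: [[-1.0, 0.005, 0.006], [0.005, 1.0, 0.002], [-0.006, 0.002, -1.0]]
ft_force: [-0.1, 0.1, -1.2]
grip_width: 0.0397
```

```bash
python3 - <<'E'
from h import *
pose(); im,p=snap("w7"); z=telemetry.get_obs()["tcp_pos"][2]
fit("wrist",p,"yellow_board",BOARD((z+.0205)*1000),[480,365,0]); fit("wrist",p,"yellow_rest",REST,[481,365,0])
E
```

```text
t 9.45 tcp [0.481  0.3694 0.0899] head 179.72 z [ 0.006  0.002 -1.   ] grip 0.0397 F [-0.1  0.1 -1.2]
yellow_board (array([ 4.788e+02,  3.688e+02, -3.000e-01]), np.float64(0.776))
yellow_rest None
```

View pics/w7.png

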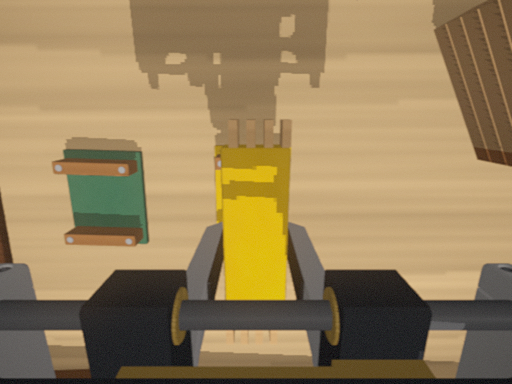

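The yellow board is held square (px 222–290), with the rest just visible under it at col 217 on the left. Correcting by a few mm and lowering.

Call:
{"name": "carry_out", "arguments": {
  "increments": [
    {"slide": [0.0015,-0.004,-0.02],"turn": [0,0,-0.6]},
    {"slide": [0.0015,-0.004,-0.045],"turn": [0,0.3,-0.6]},
    {"slide": [0.0015,-0.004,-0.065],"turn": [0,0.3,-0.6]},
    {"slide": [0.0015,-0.004,-0.074],"turn": [0,0.3,-0.6]},
    {"slide": [0.0015,-0.004,-0.08],"turn": [0,0.3,-0.6]}
  ]
}}

```text
time_s: 10.1
tcp_pos: [0.4833, 0.3616, 0.0095]
orientation: [[-1.0, 0.021, 0.001], [0.021, 1.0, -0.002], [-0.001, -0.002, -1.0]]
ft_force: [-4.0, -2.1, 19.3]
grip_width: 0.0397
```

Call:
{"name": "carry_out", "arguments": {
  "increments": [
    {"slide": [0,0,0],"turn": [0,0,0]}
  ]
}}

```text
time_s: 10.2
tcp_pos: [0.4835, 0.3616, 0.0099]
orientation: [[-1.0, 0.022, 0.002], [0.022, 1.0, -0.002], [-0.002, -0.002, -1.0]]
ft_force: [0.5, 0.6, -0.4]
grip_width: 0.0396
```

Touchdown was 19 N. The settled pose is 4 mm off in y, so I'll lift a little, shift and set it down again.

Call:
{"name": "carry_out", "arguments": {
  "increments": [
    {"slide": [0,0,0.004],"turn": [0,0,0]},
    {"slide": [-0.0015,0.0037,0.004],"turn": [0,0,0.3]},
    {"slide": [-0.0015,0.0037,0.004],"turn": [0,0,0.3]}
  ]
}}

```text
time_s: 10.5
tcp_pos: [0.482, 0.3666, 0.0147]
orientation: [[-1.0, 0.016, 0.002], [0.016, 1.0, -0.0], [-0.002, -0.0, -1.0]]
ft_force: [0.1, 0.3, -0.5]
grip_width: 0.04
```

Call:
{"name": "carry_out", "arguments": {
  "increments": [
    {"slide": [0,0,0],"turn": [0,0,0]}
  ]
}}

```text
time_s: 10.6
tcp_pos: [0.482, 0.3668, 0.015]
orientation: [[-1.0, 0.016, 0.003], [0.016, 1.0, -0.0], [-0.003, 0.0, -1.0]]
ft_force: [-0.1, -0.0, -0.5]
grip_width: 0.0396
```

Call:
{"name": "carry_out", "arguments": {
  "increments": [
    {"slide": [0,-0.0012,-0.002],"turn": [0,0,0]},
    {"slide": [0,-0.0012,-0.0045],"turn": [0,0,0]},
    {"slide": [0,-0.0012,-0.0045],"turn": [0,0,0]}
  ]
}}

```text
time_s: 10.9
tcp_pos: [0.4818, 0.3651, 0.01]
orientation: [[-1.0, 0.016, 0.002], [0.016, 1.0, -0.001], [-0.002, -0.001, -1.0]]
ft_force: [0.2, -0.9, 0.0]
grip_width: 0.0398
```

Call:
{"name": "carry_out", "arguments": {
  "grip": 60,
  "increments": [
    {"slide": [0,0,0],"turn": [0,0,0]},
    {"slide": [0,0,0],"turn": [0,0,0]},
    {"slide": [0,0,0],"turn": [0,0,0]},
    {"slide": [0,0,0],"turn": [0,0,0]}
  ]
}}

```text
time_s: 11.3
tcp_pos: [0.4819, 0.3652, 0.0101]
orientation: [[-1.0, 0.016, 0.002], [0.016, 1.0, -0.001], [-0.002, -0.001, -1.0]]
ft_force: [-0.1, 0.7, 0.4]
grip_width: 0.0566
```

Call:
{"name": "carry_out", "arguments": {
  "increments": [
    {"slide": [0,0,0.03],"turn": [0,0,0]},
    {"slide": [0,0,0.06],"turn": [0,0,0]},
    {"slide": [0,0,0.11],"turn": [0,0,0]},
    {"slide": [0,-0.03,0.14],"turn": [0,0,-8]},
    {"slide": [0,-0.065,0.14],"turn": [0,0,-16]}
  ]
}}

```text
time_s: 11.8
tcp_pos: [0.4834, 0.3038, 0.1546]
orientation: [[-0.956, 0.294, 0.009], [0.294, 0.956, 0.006], [-0.007, 0.008, -1.0]]
ft_force: [0.7, -0.9, -0.4]
grip_width: 0.0566
```

```bash
python3 - <<'E'
from h import *
pose(); im,p=snap("w8")
fit("wrist",p,"yellow_board",BOARD(30),[481,365,0]); fit("wrist",p,"yellow_rest",REST,[481,365,0])
E
```

```text
t 11.8 tcp [0.4834 0.3038 0.1546] head 162.91 z [ 0.009  0.006 -1.   ] grip 0.0566 F [ 0.7 -0.9 -0.4]
yellow_board (array([480.1, 364.6,  -1.1]), np.float64(0.896))
yellow_rest (array([469.7, 368.9,  20.7]), np.float64(0.502))
```

View pics/w8.png

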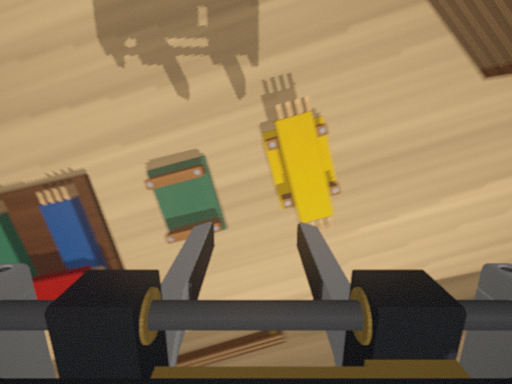

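Yellow lies at (480.1, 364.6, −1.1°) against its rest at (481.5, 365.3, −0.9°), flat across both bearers at px (303,165). Next is red.

Call:
{"name": "carry_out", "arguments": {
  "grip": 65,
  "increments": [
    {"slide": [0.005,-0.035,0],"turn": [0,0,-8]},
    {"slide": [0.01,-0.07,0],"turn": [0,0,-16]},
    {"slide": [0.015,-0.105,0],"turn": [0,0,-24]},
    {"slide": [0.025,-0.14,0],"turn": [0,0,-32]},
    {"slide": [0.03,-0.175,0],"turn": [0,0,-40]}
  ]
}}

```text
time_s: 12.45
tcp_pos: [0.5134, 0.1224, 0.1503]
orientation: [[-0.541, 0.841, 0.001], [0.841, 0.541, -0.004], [-0.004, -0.001, -1.0]]
ft_force: [0.3, -1.0, -1.5]
grip_width: 0.0613
```

Call:
{"name": "carry_out", "arguments": {
  "increments": [
    {"slide": [0.005,-0.025,0],"turn": [0,0,-8]},
    {"slide": [0.01,-0.05,0],"turn": [0,0,-16]},
    {"slide": [0.015,-0.075,0],"turn": [0,0,-24]},
    {"slide": [0.02,-0.1,0],"turn": [0,0,-32]},
    {"slide": [0.024,-0.107,0],"turn": [0,0,-36]}
  ]
}}

```text
time_s: 12.95
tcp_pos: [0.5378, 0.0131, 0.1497]
orientation: [[0.063, 0.998, -0.002], [0.998, -0.063, -0.005], [-0.005, -0.002, -1.0]]
ft_force: [0.6, 0.2, 0.2]
grip_width: 0.0611
```

```bash
python3 - <<'E'
from h import *
pose(); im,p=snap("w9"); pose()
fit("wrist",p,"red_board",BOARD(30),[538.5,15,85.6])
E
```

```text
t 12.95 tcp [0.5378 0.0131 0.1497] head 86.4 z [-0.002 -0.005 -1.   ] grip 0.0611 F [0.6 0.2 0.2]
t 13.0 tcp [0.5386 0.0133 0.1498] head 86.31 z [-0.001 -0.004 -1.   ] grip 0.0612 F [ 0.7 -0.7 -0.5]
red_board (array([538.2,  14. ,  85.4]), np.float64(0.844))
```

Call:
{"name": "carry_out", "arguments": {
  "increments": [
    {"slide": [0,0.001,-0.03],"turn": [0,0,-0.7]},
    {"slide": [0,0.001,-0.06],"turn": [0,0,-0.7]},
    {"slide": [0,0.001,-0.085],"turn": [0,0,-0.7]},
    {"slide": [0,0.001,-0.1],"turn": [0,0,-0.7]},
    {"slide": [0,0.001,-0.11],"turn": [0,0,-0.7]}
  ]
}}

```text
time_s: 13.55
tcp_pos: [0.5372, 0.0182, 0.0383]
orientation: [[0.065, 0.998, -0.004], [0.998, -0.065, -0.002], [-0.002, -0.004, -1.0]]
ft_force: [-0.1, 0.1, 0.3]
grip_width: 0.0612
```

Call:
{"name": "carry_out", "arguments": {
  "increments": [
    {"slide": [0,0,-0.01],"turn": [0,0,0]},
    {"slide": [0,0,-0.02],"turn": [0,0,0]},
    {"slide": [0,0,-0.029],"turn": [0,0,0]},
    {"slide": [0,0,-0.029],"turn": [0,0,0]}
  ]
}}

```text
time_s: 13.95
tcp_pos: [0.5366, 0.0182, 0.0084]
orientation: [[0.065, 0.998, -0.005], [0.998, -0.065, -0.002], [-0.003, -0.005, -1.0]]
ft_force: [-0.9, -0.0, 0.2]
grip_width: 0.0611
```

Call:
{"name": "carry_out", "arguments": {
  "grip": 0,
  "increments": [
    {"slide": [0,0,0],"turn": [0,0,0]},
    {"slide": [0,0,0],"turn": [0,0,0]},
    {"slide": [0,0,0],"turn": [0,0,0]},
    {"slide": [0,0,0],"turn": [0,0,0]},
    {"slide": [0,0,0],"turn": [0,0,0]}
  ]
}}

```text
time_s: 14.45
tcp_pos: [0.537, 0.0182, 0.0088]
orientation: [[0.065, 0.998, -0.004], [0.998, -0.065, -0.002], [-0.002, -0.004, -1.0]]
ft_force: [-1.1, 0.8, 1.9]
grip_width: 0.0396
```

Red is held at 39.6 mm, with its centre about 4 mm behind the TCP. I'll allow for that while carrying it to the red rest.

Call:
{"name": "carry_out", "arguments": {
  "increments": [
    {"slide": [0,0,0.03],"turn": [0,0,0]},
    {"slide": [0,0,0.07],"turn": [0,0,0]},
    {"slide": [0.003,-0.03,0.085],"turn": [0,0,-8]},
    {"slide": [0.006,-0.065,0.085],"turn": [0,0,-16]},
    {"slide": [0.009,-0.1,0.085],"turn": [0,0,-24]}
  ]
}}

```text
time_s: 14.95
tcp_pos: [0.5464, -0.0828, 0.0948]
orientation: [[0.469, 0.883, -0.003], [0.883, -0.469, -0.0], [-0.002, -0.003, -1.0]]
ft_force: [0.9, 0.8, -0.5]
grip_width: 0.0399
```

Call:
{"name": "carry_out", "arguments": {
  "increments": [
    {"slide": [0.001,-0.035,0],"turn": [0,0,-8]},
    {"slide": [0.003,-0.07,0],"turn": [0,0,-16]},
    {"slide": [0.004,-0.105,0],"turn": [0,0,-24]},
    {"slide": [0.005,-0.14,0],"turn": [0,0,-32]},
    {"slide": [0.006,-0.175,0],"turn": [0,0,-40]}
  ]
}}

```text
time_s: 15.45
tcp_pos: [0.552, -0.2591, 0.0947]
orientation: [[0.929, 0.37, -0.003], [0.37, -0.929, 0.002], [-0.002, -0.003, -1.0]]
ft_force: [1.0, 0.1, -0.3]
grip_width: 0.0398
```

Call:
{"name": "carry_out", "arguments": {
  "increments": [
    {"slide": [0.001,-0.03,0],"turn": [0,0,-8]},
    {"slide": [0.002,-0.06,0],"turn": [0,0,-16]},
    {"slide": [0.003,-0.08,0],"turn": [0,0,-24]},
    {"slide": [0.003,-0.095,0],"turn": [0,0,-31]},
    {"slide": [0.003,-0.095,0],"turn": [0,0,-33.5]}
  ]
}}

```text
time_s: 15.95
tcp_pos: [0.5538, -0.3574, 0.0944]
orientation: [[0.977, -0.212, -0.002], [-0.212, -0.977, 0.001], [-0.002, -0.001, -1.0]]
ft_force: [-0.7, -0.1, -1.0]
grip_width: 0.0395
```

Call:
{"name": "carry_out", "arguments": {
  "increments": [
    {"slide": [0,0,0],"turn": [0,0,0]},
    {"slide": [0,0,0],"turn": [0,0,0]}
  ]
}}

```text
time_s: 16.15
tcp_pos: [0.5533, -0.3572, 0.0941]
orientation: [[0.978, -0.211, -0.003], [-0.211, -0.978, 0.002], [-0.003, -0.001, -1.0]]
ft_force: [-0.0, -0.6, -0.4]
grip_width: 0.0396
```

```bash
python3 - <<'E'
from h import *
pose()
E
```

```text
t 16.15 tcp [ 0.5533 -0.3572  0.0941] head -12.16 z [-0.003  0.002 -1.   ] grip 0.0396 F [-0.  -0.6 -0.4]
```

Call:
{"name": "carry_out", "arguments": {
  "increments": [
    {"slide": [0.0022,0.0024,-0.02],"turn": [0,0,0.7]},
    {"slide": [0.0022,0.0024,-0.045],"turn": [0,0,0.7]},
    {"slide": [0.0022,0.0024,-0.065],"turn": [0,0,0.7]},
    {"slide": [0.0022,0.0024,-0.078],"turn": [0,0,0.7]},
    {"slide": [0.0022,0.0024,-0.078],"turn": [0,0,0.7]}
  ]
}}

```text
time_s: 16.65
tcp_pos: [0.5543, -0.3535, 0.0142]
orientation: [[0.98, -0.198, -0.006], [-0.198, -0.98, 0.004], [-0.007, -0.003, -1.0]]
ft_force: [-1.2, 0.4, -1.0]
grip_width: 0.0402
```

Call:
{"name": "carry_out", "arguments": {
  "increments": [
    {"slide": [0,0,0],"turn": [0,0,0]}
  ]
}}

```text
time_s: 16.75
tcp_pos: [0.5548, -0.3538, 0.0148]
orientation: [[0.98, -0.197, -0.005], [-0.197, -0.98, 0.004], [-0.006, -0.002, -1.0]]
ft_force: [0.7, -0.5, -0.7]
grip_width: 0.0394
```

Call:
{"name": "carry_out", "arguments": {
  "increments": [
    {"slide": [0.0006,-0.001,-0.002],"turn": [0,0.3,0]},
    {"slide": [0.0006,-0.001,-0.0045],"turn": [0,0.3,0]},
    {"slide": [0.0006,-0.001,-0.005],"turn": [0,0.3,0]}
  ]
}}

```text
time_s: 17.05
tcp_pos: [0.5558, -0.3549, 0.0102]
orientation: [[0.98, -0.197, -0.01], [-0.197, -0.98, 0.003], [-0.01, -0.001, -1.0]]
ft_force: [-0.2, 0.8, -0.4]
grip_width: 0.0399
```

Call:
{"name": "carry_out", "arguments": {
  "grip": 60,
  "increments": [
    {"slide": [0,0,0],"turn": [0,0,0]},
    {"slide": [0,0,0],"turn": [0,0,0]},
    {"slide": [0,0,0],"turn": [0,0,0]},
    {"slide": [0,0,0],"turn": [0,0,0]}
  ]
}}

```text
time_s: 17.45
tcp_pos: [0.5558, -0.355, 0.0104]
orientation: [[0.98, -0.197, -0.01], [-0.197, -0.98, 0.003], [-0.01, -0.001, -1.0]]
ft_force: [0.0, -0.1, 0.2]
grip_width: 0.0561
```

Call:
{"name": "carry_out", "arguments": {
  "increments": [
    {"slide": [0,0,0.03],"turn": [0,0,0]},
    {"slide": [0,0,0.06],"turn": [0,0,0]},
    {"slide": [0,0,0.11],"turn": [0,0,0]},
    {"slide": [-0.02,0.03,0.15],"turn": [0,0,4]},
    {"slide": [-0.05,0.07,0.17],"turn": [0,0,8]}
  ]
}}

```text
time_s: 17.95
tcp_pos: [0.512, -0.2923, 0.1807]
orientation: [[0.998, -0.058, -0.004], [-0.058, -0.998, -0.003], [-0.003, 0.003, -1.0]]
ft_force: [1.1, 1.1, 0.3]
grip_width: 0.0564
```

Call:
{"name": "carry_out", "arguments": {
  "increments": [
    {"slide": [0,0.04,0],"turn": [0,0,0]},
    {"slide": [0,0.08,0],"turn": [0,0,0]},
    {"slide": [0,0.1,0],"turn": [0,0,0]},
    {"slide": [0,0.1,0],"turn": [0,0,0]}
  ]
}}

```text
time_s: 18.35
tcp_pos: [0.5124, -0.1884, 0.1811]
orientation: [[0.999, -0.052, -0.003], [-0.052, -0.999, -0.001], [-0.003, 0.001, -1.0]]
ft_force: [0.4, 0.1, 0.4]
grip_width: 0.0564
```

```bash
python3 - <<'E'
from h import *
pose(); im,p=snap("w10")
fit("wrist",p,"red_board",BOARD(30),[552,-354,-11])
fit("wrist",p,"green_board",BOARD(12),[488,-28,-4.5]); fit("wrist",p,"blue_board",BOARD(12),[498,63,-4.5])
E
```

```text
t 18.35 tcp [ 0.5124 -0.1884  0.1811] head -3.0 z [-0.003 -0.001 -1.   ] grip 0.0564 F [0.4 0.1 0.4]
red_board (array([ 552.6, -354.9,  -11.2]), np.float64(0.954))
green_board (array([487.4, -29.4,  -5.1]), np.float64(0.937))
blue_board (array([494.7,  64.9,  -4.9]), np.float64(0.935))
```

View pics/w10.png

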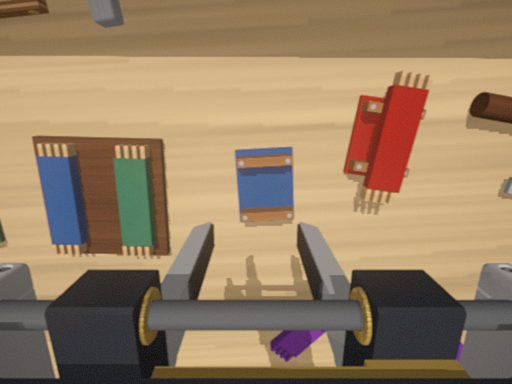

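Red lies at (552.6, −354.9, −11.2°) against its rest at (551.6, −354.0, −11.4°). The lower boards are untouched: blue at px (62,200), green at (135,200). Next is green.

Call:
{"name": "carry_out", "arguments": {
  "grip": 65,
  "increments": [
    {"slide": [-0.006,0.04,-0.02],"turn": [0,0,-1]},
    {"slide": [-0.012,0.08,-0.05],"turn": [0,0,-2]},
    {"slide": [-0.018,0.12,-0.08],"turn": [0,0,-2]},
    {"slide": [-0.025,0.159,-0.1],"turn": [0,0,-2]},
    {"slide": [-0.025,0.159,-0.1],"turn": [0,0,-2]}
  ]
}}

```text
time_s: 19.05
tcp_pos: [0.4838, -0.0307, 0.078]
orientation: [[0.996, -0.089, -0.01], [-0.089, -0.996, -0.001], [-0.01, 0.002, -1.0]]
ft_force: [0.2, -0.3, 0.4]
grip_width: 0.061
```

Call:
{"name": "carry_out", "arguments": {
  "increments": [
    {"slide": [0,0,0],"turn": [0,0,0]},
    {"slide": [0,0,0],"turn": [0,0,0]}
  ]
}}

```text
time_s: 19.25
tcp_pos: [0.4844, -0.0323, 0.0781]
orientation: [[0.996, -0.091, -0.01], [-0.091, -0.996, -0.002], [-0.01, 0.003, -1.0]]
ft_force: [0.4, -0.1, -0.5]
grip_width: 0.0615
```

```bash
python3 - <<'E'
from h import *
pose(); im,p=snap("w11")
fit("wrist",p,"green_board",BOARD(12),[487.5,-29,-5])
E
```

```text
t 19.25 tcp [ 0.4844 -0.0323  0.0781] head -5.21 z [-0.01  -0.002 -1.   ] grip 0.0615 F [ 0.4 -0.1 -0.5]
green_board (array([487.1, -28.7,  -4.3]), np.float64(0.853))
```

Call:
{"name": "carry_out", "arguments": {
  "increments": [
    {"slide": [0.003,0.003,-0.02],"turn": [0,-0.5,0.3]},
    {"slide": [0.003,0.003,-0.045],"turn": [0,-0.5,0.3]},
    {"slide": [0.003,0.003,-0.06],"turn": [0,-0.5,0.3]},
    {"slide": [0.003,0.003,-0.07],"turn": [0,-0.5,0.3]},
    {"slide": [0.003,0.003,-0.07],"turn": [0,-0.5,0.3]}
  ]
}}

```text
time_s: 19.85
tcp_pos: [0.4874, -0.0307, 0.0079]
orientation: [[0.996, -0.088, -0.001], [-0.088, -0.996, -0.002], [-0.001, 0.002, -1.0]]
ft_force: [-0.9, -1.0, 0.7]
grip_width: 0.0612
```

Call:
{"name": "carry_out", "arguments": {
  "increments": [
    {"slide": [0,0,-0.004],"turn": [0,0,0]},
    {"slide": [0,0,-0.007],"turn": [0,0,0]},
    {"slide": [0,0,-0.007],"turn": [0,0,0]}
  ]
}}

```text
time_s: 20.15
tcp_pos: [0.4877, -0.0309, 0.001]
orientation: [[0.996, -0.089, -0.001], [-0.089, -0.996, -0.002], [-0.001, 0.002, -1.0]]
ft_force: [-0.6, -0.4, 0.6]
grip_width: 0.0612
```

Call:
{"name": "carry_out", "arguments": {
  "grip": 0,
  "increments": [
    {"slide": [0,0,0],"turn": [0,0,0]},
    {"slide": [0,0,0],"turn": [0,0,0]},
    {"slide": [0,0,0],"turn": [0,0,0]},
    {"slide": [0,0,0],"turn": [0,0,0]},
    {"slide": [0,0,0],"turn": [0,0,0]}
  ]
}}

```text
time_s: 20.65
tcp_pos: [0.4879, -0.0307, 0.0013]
orientation: [[0.996, -0.088, -0.0], [-0.088, -0.996, -0.002], [-0.0, 0.002, -1.0]]
ft_force: [-0.6, 0.6, 3.0]
grip_width: 0.0397
```

Green is held. Carrying it to the green rest.

Call:
{"name": "carry_out", "arguments": {
  "increments": [
    {"slide": [0,0,0.03],"turn": [0,0,0]},
    {"slide": [0,0,0.07],"turn": [0,0,0]},
    {"slide": [0,0.025,0.09],"turn": [0,0,1]},
    {"slide": [0,0.06,0.09],"turn": [0,0,2]},
    {"slide": [-0.001,0.1,0.09],"turn": [0,0,3.4]}
  ]
}}

```text
time_s: 21.15
tcp_pos: [0.4876, 0.0692, 0.0922]
orientation: [[1.0, -0.031, 0.002], [-0.031, -1.0, -0.002], [0.002, 0.002, -1.0]]
ft_force: [0.6, 0.0, -0.2]
grip_width: 0.04
```

Call:
{"name": "carry_out", "arguments": {
  "increments": [
    {"slide": [0,0.04,0],"turn": [0,0,0]},
    {"slide": [0,0.08,0],"turn": [0,0,0]},
    {"slide": [0,0.115,0],"turn": [0,0,0]},
    {"slide": [0,0.138,0],"turn": [0,0,0]},
    {"slide": [0,0.145,0],"turn": [0,0,0]}
  ]
}}

```text
time_s: 21.65
tcp_pos: [0.4869, 0.2175, 0.0919]
orientation: [[1.0, -0.027, 0.002], [-0.027, -1.0, -0.001], [0.002, 0.001, -1.0]]
ft_force: [-0.0, -0.1, -0.6]
grip_width: 0.0395
```

Call:
{"name": "carry_out", "arguments": {
  "increments": [
    {"slide": [0,0,0],"turn": [0,0,0]},
    {"slide": [0,0,0],"turn": [0,0,0]}
  ]
}}

```text
time_s: 21.85
tcp_pos: [0.4867, 0.2161, 0.0917]
orientation: [[1.0, -0.028, 0.001], [-0.028, -1.0, -0.002], [0.001, 0.002, -1.0]]
ft_force: [-0.3, -0.6, -0.6]
grip_width: 0.0396
```

```bash
python3 - <<'E'
from h import *
pose(); im,p=snap("w12"); z=telemetry.get_obs()["tcp_pos"][2]
fit("wrist",p,"green_board",BOARD(z*1000+10.7),[486,215,-1.6])
E
```

```text
t 21.85 tcp [0.4867 0.2161 0.0917] head -1.59 z [ 0.001 -0.002 -1.   ] grip 0.0396 F [-0.3 -0.6 -0.6]
green_board (array([485.8, 215.7,  -1.7]), np.float64(0.769))
```

Call:
{"name": "carry_out", "arguments": {
  "increments": [
    {"slide": [-0.0005,-0.0005,-0.02],"turn": [0,0,0]},
    {"slide": [-0.0005,-0.0005,-0.045],"turn": [0,0,0]},
    {"slide": [-0.0005,-0.0005,-0.06],"turn": [0,0,0]},
    {"slide": [-0.0005,-0.0005,-0.068],"turn": [0,0,0]},
    {"slide": [-0.0005,-0.0005,-0.068],"turn": [0,0,0]}
  ]
}}

```text
time_s: 22.45
tcp_pos: [0.4861, 0.2136, 0.0231]
orientation: [[1.0, -0.031, -0.0], [-0.031, -1.0, -0.004], [-0.0, 0.004, -1.0]]
ft_force: [0.9, 0.1, -0.2]
grip_width: 0.0398
```

Call:
{"name": "carry_out", "arguments": {
  "increments": [
    {"slide": [0,0,0],"turn": [0,0,0]}
  ]
}}

```text
time_s: 22.55
tcp_pos: [0.4867, 0.2133, 0.0236]
orientation: [[1.0, -0.031, 0.0], [-0.031, -0.999, -0.003], [0.001, 0.003, -1.0]]
ft_force: [-0.1, 0.2, -0.2]
grip_width: 0.0395
```

Call:
{"name": "carry_out", "arguments": {
  "increments": [
    {"slide": [-0.0003,0.0016,-0.002],"turn": [0,0,0.2]},
    {"slide": [-0.0003,0.0016,-0.0038],"turn": [0,0,0.2]},
    {"slide": [-0.0003,0.0016,-0.004],"turn": [0,0,0.2]}
  ]
}}

```text
time_s: 22.85
tcp_pos: [0.4865, 0.2151, 0.0199]
orientation: [[1.0, -0.028, 0.001], [-0.028, -1.0, -0.003], [0.001, 0.003, -1.0]]
ft_force: [-0.3, 0.9, -0.8]
grip_width: 0.0396
```

Call:
{"name": "carry_out", "arguments": {
  "grip": 60,
  "increments": [
    {"slide": [0,0,0],"turn": [0,0,0]},
    {"slide": [0,0,0],"turn": [0,0,0]},
    {"slide": [0,0,0],"turn": [0,0,0]},
    {"slide": [0,0,0],"turn": [0,0,0]}
  ]
}}

```text
time_s: 23.25
tcp_pos: [0.4866, 0.2151, 0.0199]
orientation: [[1.0, -0.028, 0.001], [-0.028, -1.0, -0.003], [0.001, 0.003, -1.0]]
ft_force: [-0.1, -0.4, -0.7]
grip_width: 0.0564
```

Call:
{"name": "carry_out", "arguments": {
  "increments": [
    {"slide": [0,0,0.03],"turn": [0,0,0]},
    {"slide": [0,0,0.06],"turn": [0,0,0]},
    {"slide": [0,-0.03,0.09],"turn": [0,0,-1]},
    {"slide": [0,-0.07,0.1],"turn": [0,0,-2]},
    {"slide": [0,-0.11,0.1],"turn": [0,0,-3.3]}
  ]
}}

```text
time_s: 23.75
tcp_pos: [0.488, 0.1047, 0.1219]
orientation: [[0.996, -0.084, 0.005], [-0.084, -0.996, -0.002], [0.005, 0.001, -1.0]]
ft_force: [0.9, -0.3, -0.7]
grip_width: 0.0562
```

Call:
{"name": "carry_out", "arguments": {
  "grip": 65,
  "increments": [
    {"slide": [0.003,-0.03,-0.005],"turn": [0,0,0]},
    {"slide": [0.006,-0.04,-0.01],"turn": [0,0,0]},
    {"slide": [0.009,-0.04,-0.02],"turn": [0,0,0]},
    {"slide": [0.009,-0.04,-0.02],"turn": [0,0,0]}
  ]
}}

```text
time_s: 24.15
tcp_pos: [0.4965, 0.0662, 0.1005]
orientation: [[0.997, -0.083, 0.003], [-0.083, -0.997, -0.001], [0.003, 0.001, -1.0]]
ft_force: [-0.1, 0.4, 0.1]
grip_width: 0.061
```

```bash
python3 - <<'E'
from h import *
pose(); im,p=snap("w13")
fit("wrist",p,"green_board",BOARD(30),[486,215,-1.6])
fit("wrist",p,"blue_board",BOARD(12),[495,65,-5])
E
```

```text
t 24.15 tcp [0.4965 0.0662 0.1005] head -4.77 z [ 0.003 -0.001 -1.   ] grip 0.061 F [-0.1  0.4  0.1]
green_board (array([485.7, 214.2,  -1.7]), np.float64(0.805))
blue_board (array([494.7,  65.6,  -4.2]), np.float64(0.911))
```

View pics/w13.png

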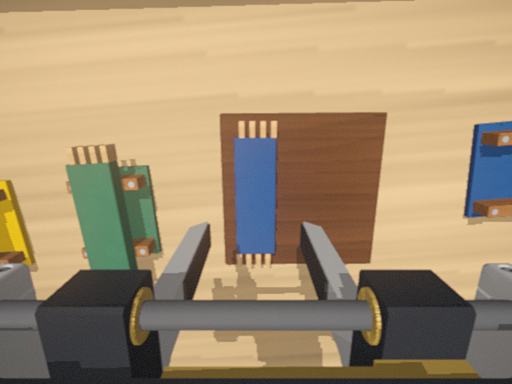

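Green is on its rest (fit 485.7, 214.2, −1.7°, px (105,220)). Blue lies between the jaws at px (256,195), so I'll pick it up.

Call:
{"name": "carry_out", "arguments": {
  "increments": [
    {"slide": [-0.0018,-0.0008,-0.03],"turn": [0,0,0]},
    {"slide": [-0.0018,-0.0008,-0.06],"turn": [0,0,0]},
    {"slide": [-0.0018,-0.0008,-0.08],"turn": [0,0,0]},
    {"slide": [-0.0018,-0.0008,-0.092],"turn": [0,0,0]},
    {"slide": [-0.0018,-0.0008,-0.092],"turn": [0,0,0]}
  ]
}}

```text
time_s: 24.8
tcp_pos: [0.4939, 0.0667, 0.0083]
orientation: [[0.997, -0.08, 0.002], [-0.08, -0.997, -0.001], [0.002, 0.001, -1.0]]
ft_force: [-1.3, 0.0, 0.3]
grip_width: 0.0612
```

Call:
{"name": "carry_out", "arguments": {
  "increments": [
    {"slide": [0,0,-0.004],"turn": [0,0,0]},
    {"slide": [0,0,-0.007],"turn": [0,0,0]},
    {"slide": [0,0,-0.007],"turn": [0,0,0]}
  ]
}}

```text
time_s: 25.1
tcp_pos: [0.4943, 0.0668, 0.0017]
orientation: [[0.997, -0.08, 0.003], [-0.08, -0.997, -0.001], [0.003, 0.001, -1.0]]
ft_force: [-0.5, -0.4, -0.4]
grip_width: 0.061
```

Call:
{"name": "carry_out", "arguments": {
  "grip": 0,
  "increments": [
    {"slide": [0,0,0],"turn": [0,0,0]},
    {"slide": [0,0,0],"turn": [0,0,0]},
    {"slide": [0,0,0],"turn": [0,0,0]},
    {"slide": [0,0,0],"turn": [0,0,0]},
    {"slide": [0,0,0],"turn": [0,0,0]}
  ]
}}

```text
time_s: 25.6
tcp_pos: [0.4945, 0.0668, 0.002]
orientation: [[0.997, -0.08, 0.003], [-0.08, -0.997, -0.001], [0.003, 0.001, -1.0]]
ft_force: [-1.3, -0.2, 3.0]
grip_width: 0.0395
```

Call:
{"name": "carry_out", "arguments": {
  "increments": [
    {"slide": [0,0,0.03],"turn": [0,0,0]},
    {"slide": [0,0,0.07],"turn": [0,0,0]},
    {"slide": [0.001,-0.025,0.09],"turn": [0,0,1]},
    {"slide": [0.002,-0.06,0.09],"turn": [0,0,2]},
    {"slide": [0.003,-0.1,0.09],"turn": [0,0,3]}
  ]
}}

```text
time_s: 26.1
tcp_pos: [0.4981, -0.0331, 0.0928]
orientation: [[1.0, -0.024, 0.005], [-0.024, -1.0, -0.0], [0.005, 0.0, -1.0]]
ft_force: [-0.4, -0.8, -0.8]
grip_width: 0.0398
```

Call:
{"name": "carry_out", "arguments": {
  "increments": [
    {"slide": [0,-0.04,0],"turn": [0,0,1]},
    {"slide": [0,-0.08,0],"turn": [0,0,1.6]},
    {"slide": [0,-0.12,0],"turn": [0,0,1.6]},
    {"slide": [0,-0.15,0],"turn": [0,0,1.6]},
    {"slide": [0,-0.167,0],"turn": [0,0,1.6]}
  ]
}}

```text
time_s: 26.6
tcp_pos: [0.4973, -0.2037, 0.0926]
orientation: [[1.0, -0.0, 0.005], [-0.0, -1.0, -0.001], [0.005, 0.001, -1.0]]
ft_force: [0.2, -0.2, -0.6]
grip_width: 0.0397
```

Call:
{"name": "carry_out", "arguments": {
  "increments": [
    {"slide": [0,0,0],"turn": [0,0,0]},
    {"slide": [0,0,0],"turn": [0,0,0]}
  ]
}}

```text
time_s: 26.8
tcp_pos: [0.4967, -0.2035, 0.0923]
orientation: [[1.0, -0.001, 0.004], [-0.001, -1.0, -0.001], [0.004, 0.001, -1.0]]
ft_force: [-0.1, 0.4, -0.6]
grip_width: 0.0396
```

```bash
python3 - <<'E'
from h import *
pose(); im,p=snap("w14"); z=telemetry.get_obs()["tcp_pos"][2]
fit("wrist",p,"blue_board",BOARD(z*1000+10),[498,-202,0])
E
```

```text
t 26.8 tcp [ 0.4967 -0.2035  0.0923] head -0.07 z [ 0.004 -0.001 -1.   ] grip 0.0396 F [-0.1  0.4 -0.6]
blue_board (array([ 4.970e+02, -2.038e+02, -3.000e-01]), np.float64(0.774))
```

Correcting by (+1.5, +1.7) mm, then lowering to just above the rest.

Call:
{"name": "carry_out", "arguments": {
  "increments": [
    {"slide": [0.0013,0.0015,-0.02],"turn": [0,-0.2,0]},
    {"slide": [0.0013,0.0015,-0.045],"turn": [0,-0.2,0]},
    {"slide": [0.0013,0.0015,-0.06],"turn": [0,-0.2,0]},
    {"slide": [0.0013,0.0015,-0.068],"turn": [0,-0.2,0]},
    {"slide": [0.0013,0.0015,-0.068],"turn": [0,-0.2,0]}
  ]
}}

```text
time_s: 27.4
tcp_pos: [0.4981, -0.1988, 0.0236]
orientation: [[1.0, 0.004, 0.006], [0.004, -1.0, 0.001], [0.006, -0.001, -1.0]]
ft_force: [-0.3, 1.2, -0.2]
grip_width: 0.0395
```

Call:
{"name": "carry_out", "arguments": {
  "increments": [
    {"slide": [0,0,0],"turn": [0,0,0]}
  ]
}}

```text
time_s: 27.5
tcp_pos: [0.4987, -0.1984, 0.0242]
orientation: [[1.0, 0.004, 0.007], [0.004, -1.0, 0.001], [0.007, -0.001, -1.0]]
ft_force: [-0.0, 0.3, -0.5]
grip_width: 0.0396
```

Call:
{"name": "carry_out", "arguments": {
  "increments": [
    {"slide": [-0.0003,-0.003,-0.001],"turn": [0,0.4,-0.2]},
    {"slide": [-0.0003,-0.003,-0.0035],"turn": [0,0.4,-0.2]},
    {"slide": [-0.0003,-0.003,-0.004],"turn": [0,0.4,-0.2]}
  ]
}}

```text
time_s: 27.8
tcp_pos: [0.4987, -0.2017, 0.0204]
orientation: [[1.0, 0.001, 0.0], [0.001, -1.0, 0.0], [0.0, -0.0, -1.0]]
ft_force: [-0.6, 0.3, -0.7]
grip_width: 0.0397
```

Call:
{"name": "carry_out", "arguments": {
  "increments": [
    {"slide": [0,0,0],"turn": [0,0,0]}
  ]
}}

```text
time_s: 27.9
tcp_pos: [0.4986, -0.2017, 0.0205]
orientation: [[1.0, 0.0, 0.0], [0.0, -1.0, 0.0], [0.0, -0.0, -1.0]]
ft_force: [0.1, 0.2, 0.0]
grip_width: 0.0397
```

Call:
{"name": "carry_out", "arguments": {
  "grip": 60,
  "increments": [
    {"slide": [0,0,0],"turn": [0,0,0]},
    {"slide": [0,0,0],"turn": [0,0,0]},
    {"slide": [0,0,0],"turn": [0,0,0]},
    {"slide": [0,0,0],"turn": [0,0,0]}
  ]
}}

```text
time_s: 28.3
tcp_pos: [0.4986, -0.2017, 0.0205]
orientation: [[1.0, 0.0, 0.0], [0.0, -1.0, 0.0], [0.0, -0.0, -1.0]]
ft_force: [0.4, 0.8, -0.2]
grip_width: 0.0566
```

Call:
{"name": "carry_out", "arguments": {
  "increments": [
    {"slide": [0,0,0.03],"turn": [0,0,0]},
    {"slide": [0,0,0.06],"turn": [0,0,0]},
    {"slide": [0,0.03,0.1],"turn": [0,0,0]},
    {"slide": [-0.01,0.07,0.15],"turn": [0,0,0]},
    {"slide": [-0.02,0.11,0.19],"turn": [0,0,0]}
  ]
}}

```text
time_s: 28.8
tcp_pos: [0.4824, -0.1062, 0.1964]
orientation: [[1.0, -0.001, 0.001], [-0.001, -1.0, 0.0], [0.001, -0.0, -1.0]]
ft_force: [1.3, 0.5, 0.1]
grip_width: 0.0565
```

Call:
{"name": "carry_out", "arguments": {
  "increments": [
    {"slide": [0,0.02,0.01],"turn": [0,0,0]},
    {"slide": [0,0.03,0.01],"turn": [0,0,0]},
    {"slide": [0,0.03,0.01],"turn": [0,0,0]}
  ]
}}

```text
time_s: 29.1
tcp_pos: [0.4822, -0.0751, 0.2061]
orientation: [[1.0, 0.002, 0.001], [0.002, -1.0, 0.0], [0.001, -0.0, -1.0]]
ft_force: [-0.4, -0.6, -0.2]
grip_width: 0.0567
```

```bash
python3 - <<'E'
from h import *
pose(); im,p=snap("w15")
S={"red":[552,-354,-11.4],"blue":[498,-202,0],"green":[486,215,-1.6],"yellow":[481,365,-1]}
for c in S: fit("wrist",p,c+"_board",BOARD(30),S[c])
it,pt=snap("t15","top")
for c in S: fit("top",pt,c+"_board",BOARD(30),S[c])
cv2.imwrite("pics/f15.png",np.vstack([im,cv2.resize(it[130:230,100:400],None,fx=512/300,fy=512/300)])[...,::-1])
E
```

```text
t 29.1 tcp [ 0.4822 -0.0751  0.2061] head 0.1 z [ 0.001  0.    -1.   ] grip 0.0567 F [-0.4 -0.6 -0.2]
red_board (array([ 552.2, -355.3,  -12. ]), np.float64(0.96))
blue_board (array([ 4.991e+02, -2.022e+02, -1.000e-01]), np.float64(0.945))
green_board (array([485.8, 214.1,  -1.1]), np.float64(0.945))
yellow_board None
red_board (array([ 554.9, -353.6,  -13.2]), np.float64(0.838))
blue_board (array([ 501.5, -205.3,   -1.1]), np.float64(0.465))
green_board (array([487.6, 215.7,  -1.3]), np.float64(0.894))
yellow_board (array([482.5, 365.1,  -1.7]), np.float64(0.907))
```

View pics/f15.png

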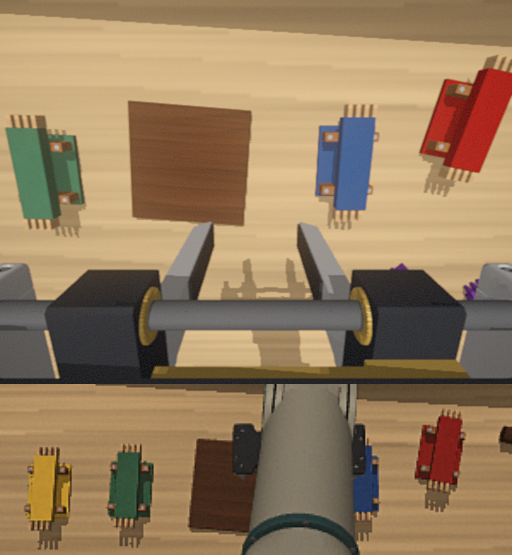

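All four boards lie flat across their own bearers (blue at px (355,165), red at (480,120), green at (35,170); yellow in the lower strip at (45,487)). The gripper is clear, so I'll hand in.

```bash
python3 -c "
from station import workorder; print(workorder.finish_job())"
```

```text
the job is handed in; nothing more can be done
None
```

All four boards are on the gluing rests of their own colours. I laid yellow and red out first, then green and blue, and handed the job in at about 29 s. The hammer, the folding rule and the purple look-alikes were not touched.

**Last checks:** in the wrist-camera fits every board is centred on its rest to within about 1.5 mm and in line to within about 0.6°. Each lies flat across both bearers. Yellow was out of view in the final wrist picture, so its figure is from just after it was placed. The final top view puts it at (482.5, 365.1, −1.7°) against a rest at (481.5, 365.3, −0.9°).

**What disagreed or went wrong:**
- **Fingertip position:** the tips appeared about 18 mm above the reported TCP instead of 17 mm beyond it. My first grasp of yellow therefore closed on air, without moving the board. I grasped about 30 mm lower from then on.
- **Yellow touchdown:** the first touchdown read 19 N and was 4 mm off in y, so I lifted it slightly and set it down again.
- **Top camera:** its coarser fits read 2–3 mm and 1–2° away from the wrist values. Blue's top fit (0.47 overlap) was poor because the arm blocked the view. I went by the wrist values.

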